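Press a glued stone into a necklace hanger and hold it

ROBOT

A 7-joint arm with a two-finger parallel gripper is mounted at the origin on the work surface. World frame = base frame: x ahead of the robot, y to its left, z up, the work surface at z = 0. Lengths are in m, angles in rad, forces in N, time in s.
With the tool pointing down it reaches from about 0.425 to 0.925 m from the base axis. Payload 6.8 kg.
Tool frame: the origin (TCP) lies where the fingers leave the gripper's body, on its centre line; the fingertips stand 73 mm ahead of it and the grasp point (between the pads) lies 54 mm ahead of it; z points along the fingers, y is the line along which they close (so a half turn about z gives the same grasp; the last joint's range is limited). The gripper opens to 85 mm and grips with 20 to 120 N. Pads are 22 mm wide; open, the fingers measure 114 mm over their backs; the gripper's body (76 mm by 85 mm) begins 54 mm behind the grasp point. The pads swing forward as they close: fully open they stand 13 mm farther back than shut.
Start: joints at [1.223, 0.477, 0.022, 1.555, -0.011, 1.109, -0.083], TCP at [0.16, -0.656, 0.304] pointing down, gripper open.
Joint ranges: [-2.96, 2.96], [-0.34, 2.1], [-1.41, 1.46], [0.24, 2.44], [-1.37, 4.51], [0.17, 1.92], [-2.96, 2.96]. Speed limits (rad/s): [2.39, 2.39, 3.14, 3.14, 3.14, 3.14, 3.14].

INTERFACE

Orientations are given as a rotation vector (axis times angle).
In Python, from bench import r, grab_frame, camera_info gives the robot as it stands.
- The arm moves only by the tool advance, called after "Call:" by a JSON object that holds its "fn" and its "kwargs". Schema: {"type":"object","properties":{"motion":{"type":"object","properties":{"plan":{"type":"array","items":{"type":"array","items":{"type":"number"},"minItems":6,"maxItems":6},"minItems":1,"maxItems":5}},"additionalProperties":false,"required":["plan"]},"aperture":{"type":"number"},"grip_force":{"type":"number"},"only":{"type":"string"},"quiet":{"type":"boolean"},"lines":{"type":"string"}},"required":["motion"],"additionalProperties":false}. motion is an object whose key "plan" holds a list of rows, 1 to 5 of them, each of 6 numbers: dx, dy, dz in fractions of the full range, 1 being 0.5 m, then a rotation vector rx, ry, rz in a scale on which 1.0 is 180 degrees; each row is the pose to reach, as a shift and turn from the pose commanded when the call began, along the tool's axes at that moment; what a row does not reach only later rows make up. A row lasts 1/10 s, in which the tool goes at most 0.05 m and 0.15 rad, less where a joint would pass 70% of its speed; a pose out of reach is approached as far as the arm can. aperture is the finger opening in m, set as the call begins (left out keeps the last). The fingers move at their own pace and stop on an object; grip_force is the grip in N (left out, the last holds). Time passes only in rows, so rows that do not move let the fingers close. The tool returns the time, the measured TCP pose, the force, the opening and the grip force at its end. only (a regular expression) keeps the lines of the reply that match it, lines (a string "A,B") keeps lines A to B, and quiet returns only ok. A shift or turn number past 1, either way, is cut back to 1. Input that does not fit is refused with a message, and nothing moves.
- r.get_obs(): the state, without advancing time (a new reading comes with each control period).
- grab_frame(name): name is "side" or "top" or "wrist"; returns (picture, depth): 480x640x3 uint8, blue, green, red; 480x640 float32, m along the optical axis (not along the pixel's ray), 0 where there is no reading.
- camera_info(name): a dict with "camera_matrix" (3x3 intrinsics, pixels), "R" (3x3) and "t" (3): a world point X has camera coordinates R X + t. Camera axes: x right, y down, z forward; pixel columns grow to the right and rows downward; lengths in m; the calibration is good to about 2 mm. The wrist camera is an equidistant fisheye: a pixel r from the principal point sees the ray r / f radians off the axis. A picture is of the moment at which its call begins: read the wrist's pose just before it. camera_info takes no time and is no camera call; for the wrist camera it gives the pose at the moment of the call.
- r.hand_in(): hands the job in; it is judged then, once.
The state is a dict: "clock": time; "joints": joint angles; "qvel": joint speeds; "tau": joint torques, N m; "tcp_pos": TCP position; "orientation": TCP orientation; "contact_force": force on the tool from outside, world axes, zero at the start; "moment": the same for the moment, N m; "grip_width": finger opening in m; "gripper_force": force on a finger pad.
Only numpy, scipy, OpenCV 4.12 (cv2) and the standard library are available. Lean on these libraries where they do the work, as an engineer would, in place of code of your own. Each camera call takes 0.05 s, during which the arm holds its last target. There are 200 camera calls.

TASK

The glass stone has just been glued into the wooden necklace hanger: lay the hanger flat across the small round anvil of the bench press, stone up and centred under the press foot, and let go of it. Then bring the press handle down until the red band on the foot's stem has just gone up inside the ram (about 12 N on the stone), and finish while still holding the handle there, because the spring would lift it again. Leave the other things on the table where they are.

Things in the scene. Friction and masses are not known exactly. Their poses are not given: they have to be found in the camera images.
- hanger: Loose necklace hanger: light wooden bar 200 mm long (its y axis), 32 mm wide (x), 12 mm thick (z), 40 to 80 g, balanced at its middle, alike both ways round, lying on the table stone up. A blue glass stone, 25 mm across and 6 mm high, sits amid its upper face. Origin: centre of the underside. Can be gripped across its width near either end (up to 85 mm from the middle).
- stone (a point): Top of the blue stone, 18 mm above the hanger's underside, over the hanger's middle.
- press: Green bench lever press, fixed, 295 mm high. Origin: on the table under the ram's axis (upright, through anvil, foot and ram). Handle towards its -x; column, 34 mm square, at x = 77 to 111 mm; open on both sides (+y, -y). Base plate 120 mm wide, x = -90 to 125 mm, 18 mm high. The head round the ram is 41 mm in diameter, 146 to 185 mm above the table.
- anvil (a point): Centre of the anvil's top, 70 mm above the table, on the ram's axis: a level cork-faced disc 52 mm in diameter on a post. The hanger is to lie across it, along the press's y, put in from the side with its free end held.
- foot: Round sprung press foot, 23 mm in diameter, black rubber below. Origin: centre of its lower face, on the ram's axis; 112 mm above the table with the handle up, 24 mm clear of the stone of a hanger on the anvil. It moves with the ram and hangs on a 14 mm stem. Once it meets the stone the stem is pushed up into the ram against a spring, 1.5 N per mm.
- ram_mouth (a point): Centre of the lower end of the steel ram (24 mm diameter), 138 mm above the table with the handle up. Between it and the foot's 10 mm thick plate 16 mm of stem shows when free: lower 8 mm bare steel, upper 8 mm the red band. Band just gone: stem 8 mm in, 12 N, this point 18 mm above the foot's lower face (26 mm when free).
- lever (a joint): Angle of the press handle, rad: 0 = up on its stop, sloping upwards 0.30 rad towards its free end; grows as the handle comes down, to a stop at 0.56 (too far, 22 N). A spring always lifts it. The ram drops 69 mm per rad: with the hanger on the anvil the foot meets the stone at about 0.35 and the red band has just gone at about 0.46.
- pivot (a point): The handle's hinge: press x = +70 mm, 208 mm above the table, its axis level along the press's y.
- lever_grip (a point): Middle of the handle's black rubber grip, on its centre line: a round grip 26 mm in diameter, 95 mm long, along the handle. 205 mm from the pivot; 269 mm above the table when up, about 175 mm at the wanted position, where it takes about 9 N to hold down. It can be pinched across from above or pushed from above.
- bead_tray: Bystander: wooden tray of beads in six compartments, 110 x 150 x 28 mm, on the other side of the press from the hanger. Origin: centre of the underside.
- bead_bowl: Bystander: white bowl of beads, 128 mm across, 42 mm high. Origin: centre of the underside.
- spool: Bystander: white thread spool standing on end, 48 mm across, 46 mm high. Origin: centre of the underside.
- earring_box: Bystander: small white box with clear top and red lining, 62 x 62 x 30 mm. Origin: centre of the underside.
Not all that is in view belongs to the job. What is meant by the hanger is not pink, and is the larger of those in its own colour.

How it is judged:
By the outcome, as a careful person would: the job done as asked, in the order asked, and still so for the second after the job is handed in, while the arm keeps its last pose, push and grip.
It also fails if it takes over 61 s, if anything falls off the work surface, if the arm or the gripper's body presses on something with over 40 N, if the wrist force passes 120 N, or if a joint passes its speed limit or range.

## Working session

There is one attempt and no reset: what is moved stays moved. The work goes in short steps, Python scripts to look and compute and a tool call to move; the robot and the scene stay as the last step left them, time stands still between calls to the robot, and variables do not carry over. Pictures are saved under pics/ and viewed, at most 10 in all, crops included, and the job is handed in when it is done.

```bash
ls; mkdir -p pics; python3 - <<'E'
from bench import r, grab_frame, camera_info
import cv2,numpy as np
for n in("side","top"):
    p,d=grab_frame(n); cv2.imwrite(f"pics/{n}0.png",p); np.save(f"pics/{n}0.npy",d)
    c=camera_info(n); print(n,c["camera_matrix"],c["R"],c["t"])
o=r.get_obs(); print(o["tcp_pos"],o["orientation"],o["clock"],o["grip_width"])
E
```

```text
pics
side [[523.94105427   0.         322.62062639]
 [  0.         523.94105427 243.92145315]
 [  0.           0.           1.        ]] [[-0.69347797 -0.72041571 -0.00946102]
 [-0.44561496  0.4391972  -0.78008533]
 [ 0.56614098 -0.53675602 -0.6256016 ]] [0.36632584 0.39751394 1.00498625]
top [[570.32666153   0.         313.59684822]
 [  0.         570.32666153 231.3508073 ]
 [  0.           0.           1.        ]] [[-0.00466109 -0.99998737  0.00188174]
 [-0.9940016   0.00442756 -0.10927591]
 [ 0.1092662  -0.00237979 -0.99400967]] [-0.02699016  0.55992614  1.44021662]
[ 0.16022713 -0.65525911  0.30301901] [-3.11737720e+00 -3.75606897e-01  4.43806432e-04] 0.1 0.08529235226944894
```

View pics/top0.png

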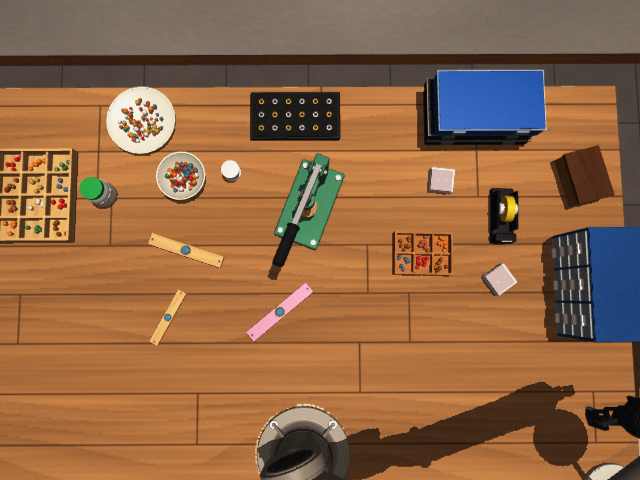

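View pics/side0.png

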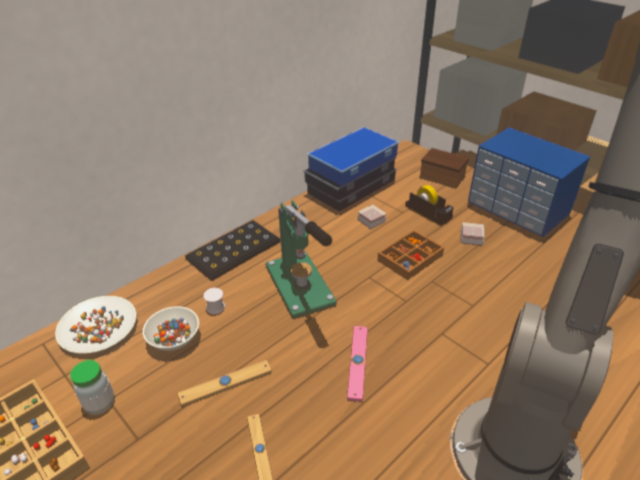

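The top view shows three bars: wooden at (186,250), a smaller wooden one at (167,317) and a pink one at (280,312). The larger wooden one at (186,250) fits the description. The press is at about (310,205), with its handle's free end at (275,270). I'll confirm in a crop and measure.

```bash
cat > h.py <<'E'
import numpy as np,cv2
from bench import r,grab_frame,camera_info
from scipy.spatial.transform import Rotation as Ro
def cloud(n,d):
    c=camera_info(n);K=c["camera_matrix"];v,u=np.mgrid[:480,:640]
    P=np.stack([(u-K[0,2])/K[0,0]*d,(v-K[1,2])/K[1,1]*d,d],-1)
    return (P-c["t"])@c["R"]
def proj(n,X):
    c=camera_info(n);q=(np.atleast_2d(X)@c["R"].T+c["t"])@c["camera_matrix"].T
    return q[:,:2]/q[:,2:]
def plane(n,uv,z):
    c=camera_info(n);K=c["camera_matrix"];o=-c["R"].T@c["t"]
    d=(np.c_[np.atleast_2d(uv),np.ones(len(np.atleast_2d(uv)))]@np.linalg.inv(K).T)@c["R"]
    return o+d*((z-o[2])/d[:,2])[:,None]
def rect(n,m,z):
    P=plane(n,np.argwhere(m)[:,::-1].astype(float),z)[:,:2]
    return cv2.minAreaRect((P*1000).astype(np.float32))
E
python3 - <<'E'
from h import *
p=cv2.imread("pics/top0.png");hsv=cv2.cvtColor(p,cv2.COLOR_BGR2HSV);d=np.load("pics/top0.npy");W=cloud("top",d)
cv2.imwrite("pics/crop.png",cv2.resize(p[145:355,140:360],None,fx=2.8,fy=2.8,interpolation=cv2.INTER_CUBIC))
for nm,(v,u) in dict(big=(240,165),small=(335,157),table=(280,220)).items(): print(nm,hsv[v,u],W[v,u])
# press: green hue
g=(hsv[...,0]>60)&(hsv[...,0]<90)&(hsv[...,1]>90); g[:, :250]=0;g[:,360:]=0
gb=g&(W[...,2]<0.03)&(W[...,2]>.008)
print("base",rect("top",gb,.018),gb.sum(), np.median(W[gb][:,2]))
# bars by height
for nm,(u0,u1,v0,v1) in dict(big=(140,230,225,275),small=(140,195,280,355)).items():
    m=np.zeros(g.shape,bool);m[v0:v1,u0:u1]=1
    mm=m&(W[...,2]>.007)&(W[...,2]<.03)
    print(nm,rect("top",mm,.012),mm.sum(),np.median(W[mm][:,2]))
# stone
    b=m&(hsv[...,0]>95)&(hsv[...,0]<125)&(hsv[...,1]>90)
    print("stone",plane("top",np.argwhere(b)[:,::-1].mean(0),.016),b.sum())
# dark handle grip
k=(W[...,2]>.2)&(W[...,2]<.4);k[:,:250]=0;k[:,360:]=0;k[300:]=0
print("handle pts",k.sum()); 
for a in np.argwhere(k)[::60]: print(a,W[a[0],a[1]].round(3))
E
```

```text
big [ 19 133 244] [0.54171716 0.36004115 0.00346595]
small [ 17 141 235] [0.29674637 0.37246053 0.01208767]
table [ 13 167 156] [ 0.43668538  0.2154962  -0.00258844]
base ((633.8894653320312, -17.984970092773438), (117.148681640625, 212.25375366210938), 68.83897399902344) 2229 0.017697107805378018
big ((518.7462158203125, 308.3450012207031), (228.72476196289062, 122.66185760498047), 89.73707580566406) 914 0.011802422604339502
stone [[0.51569592 0.30311458 0.016     ]] 51
small ((355.0389404296875, 348.2359619140625), (165.5840301513672, 138.7372283935547), 1.6369051933288574) 436 0.009848506706792519
stone [[0.34327765 0.3460644  0.016     ]] 28
handle pts 1136
[160 312] [ 0.704 -0.026  0.214]
[166 324] [ 0.687 -0.053  0.224]
[170 310] [ 0.679 -0.022  0.223]
[173 322] [ 0.672 -0.049  0.221]
[180 311] [ 0.655 -0.024  0.224]
[189 306] [ 0.633 -0.012  0.232]
[194 312] [ 0.62  -0.026  0.241]
[199 306] [ 0.61  -0.012  0.238]
[206 301] [ 0.592 -0.001  0.248]
[215 296] [0.572 0.009 0.252]
[223 294] [0.553 0.014 0.261]
[228 299] [0.543 0.003 0.254]
[233 290] [0.53  0.022 0.272]
[238 286] [0.519 0.03  0.273]
[242 292] [0.511 0.018 0.267]
[247 286] [0.499 0.03  0.283]
[252 279] [0.488 0.045 0.283]
[256 285] [0.48  0.032 0.284]
[261 278] [0.468 0.046 0.294]
```

View pics/crop.png

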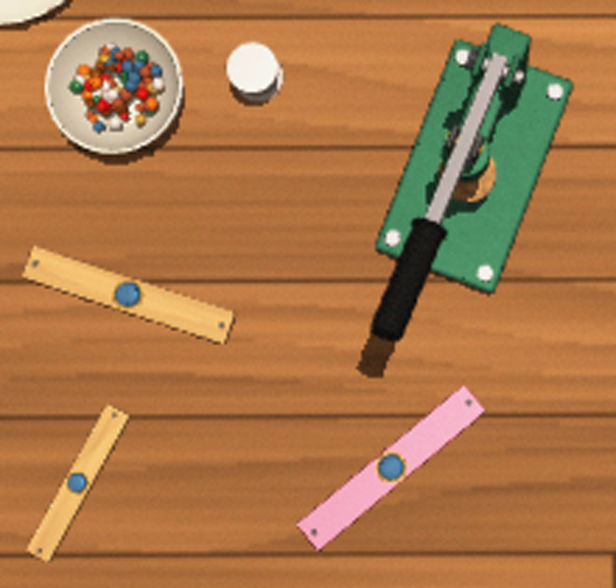

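Crop confirms it: the bar at crop (128,293) is the larger of the two wooden ones. The other at (77,482) is smaller and the third is pink. Now I'll refine the yaws and work out the tool targets.

```bash
cat >> h.py <<'E'
def go(x,y,z,yaw,grasp=.054):
    "print shift/turn for grasp point at x,y,z, tool down, tool y at yaw (rad)"
    o=r.get_obs();R=Ro.from_rotvec(o["orientation"])
    ty=np.array([np.cos(yaw),np.sin(yaw),0]);tz=np.array([0,0,-1.]);T=Ro.from_matrix(np.c_[np.cross(ty,tz),ty,tz])
    p=np.array([x,y,z+grasp])
    print("shift",R.inv().apply(p-o["tcp_pos"]).round(4),"turn",(R.inv()*T).as_rotvec().round(3),"| world d",(p-o["tcp_pos"]).round(4),"t",o["clock"],"F",o["contact_force"].round(1))
E
python3 - <<'E'
from h import *
p=cv2.imread("pics/top0.png");hsv=cv2.cvtColor(p,cv2.COLOR_BGR2HSV);d=np.load("pics/top0.npy");W=cloud("top",d)
m=np.zeros((480,640),np.uint8);m[225:275,140:230]=1
m&=((hsv[...,2]>195)).astype(np.uint8)
n,l,s,c=cv2.connectedComponentsWithStats(m);k=1+s[1:,4].argmax()
R=rect("top",l==k,.012);print("hanger",R,s[k])
g=((hsv[...,0]>60)&(hsv[...,0]<90)&(hsv[...,1]>90)&(abs(W[...,2]-.018)<.006))
g[:, :250]=0;g[:,360:]=0; print("base",rect("top",g,.018))
# grip centre line from dark high points
k=(W[...,2]>.25)&(W[...,2]<.32)&(hsv[...,2]<60);k[:,:250]=0;k[:,360:]=0;k[300:]=0
print("grip",rect("top",k,.275))
# side view
p=cv2.imread("pics/side0.png");q=cv2.resize(p[190:330,230:360],None,fx=4.2,fy=4.2,interpolation=cv2.INTER_CUBIC);cv2.imwrite("pics/sp.png",q)
o=r.get_obs();Rm=Ro.from_rotvec(o["orientation"]).as_matrix();print(Rm.round(3))
c=np.array([.6176,-.0117]);print(proj("side",[[*c,.07],[*c,.112],[*c,.138]]))
go(.45,-.4,.45,0)
E
```

```text
hanger ((513.7393798828125, 298.87237548828125), (210.8720245361328, 54.12044143676758), 78.73815155029297) [148 233  82  35 886]
base ((634.101806640625, -18.074615478515625), (117.15421295166016, 211.78221130371094), 68.83270263671875)
grip ((505.2021484375, 32.70598602294922), (27.143089294433594, 97.74137878417969), 66.20498657226562)
[[ 0.971  0.238 -0.   ]
 [ 0.238 -0.971  0.002]
 [-0.    -0.002 -1.   ]]
[[301.06046767 268.80635641]
 [300.46032431 256.01450594]
 [300.0764071  247.83144181]]
shift [ 0.3421 -0.1795 -0.2007] turn [-1.000e-03 -1.000e-03 -1.331e+00] | world d [0.2898 0.2553 0.201 ] t 0.1 F [ 0.1  0.4 -0.8]
```

View pics/sp.png

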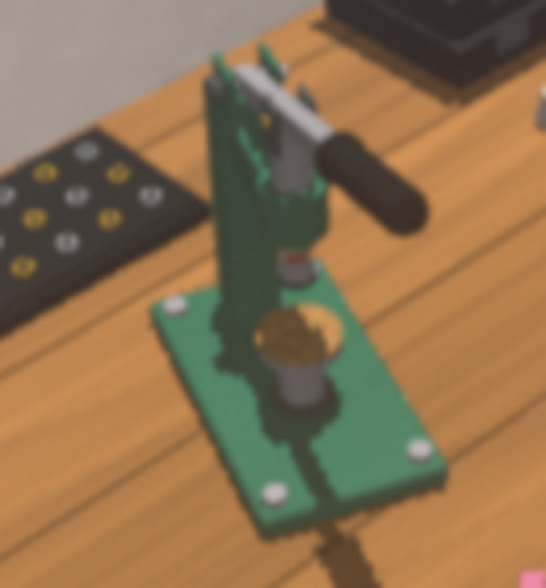

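The manual's scale: shifts go in shares of 0.5 m and turns go in shares of 180 degrees. Converting my numbers, 0.177 m / 0.5 = 0.354, -0.114 m / 0.5 = -0.228.

Call:
{"fn": "advance", "kwargs": {"motion": {"plan":[[0.07, -0.046, -0.03, 0, 0, 0], [0.14, -0.092, -0.06, 0, 0, 0], [0.212, -0.136, -0.09, 0, 0, 0], [0.282, -0.182, -0.12, 0, 0, 0], [0.354, -0.228, -0.15, 0, 0, 0]]}, "aperture": 0.055}}

```text
clock: 0.6
tcp_pos: [0.3059, -0.5014, 0.3791]
orientation: [-3.119, -0.375, 0.001]
contact_force: [0.4, -0.3, 0.1]
grip_width: 0.055
gripper_force: 0.0
```

Call:
{"fn": "advance", "kwargs": {"motion": {"plan":[[0.07, -0.046, -0.03, 0, 0, 0], [0.14, -0.092, -0.06, 0, 0, 0], [0.212, -0.136, -0.09, 0, 0, 0], [0.282, -0.182, -0.12, 0, 0, 0], [0.354, -0.228, -0.15, 0, 0, 0]]}}}

```text
clock: 1.1
tcp_pos: [0.4507, -0.3487, 0.4543]
orientation: [-3.119, -0.375, 0.001]
contact_force: [1.6, -0.3, 0.4]
grip_width: 0.0553
gripper_force: 0.0
```

```bash
python3 - <<'E'
from h import *
a=plane("top",[[150.4,238.2],[222,262.1]],.012)[:,:2];d=a[0]-a[1]
print(a,a.mean(0),np.linalg.norm(d),np.degrees(np.arctan2(d[1],d[0])))
p=cv2.imread("pics/top0.png").astype(int);m=(p[...,1]>150)&(p[...,0]<190)&(p[...,0]>70)
M=np.zeros_like(m);M[231:270,146:227]=1;m&=M
m=cv2.morphologyEx(m.astype(np.uint8),cv2.MORPH_OPEN,np.ones((3,3),np.uint8))>0
print(rect("top",m,.012),m.sum())
go(.5,-.05,.41,np.radians(-19))
E
```

```text
[[0.54578439 0.3959878 ]
 [0.48261055 0.2085641 ]] [0.51419747 0.30227595] 0.19778416995711315 71.37287584361245
((515.1878051757812, 304.44122314453125), (197.6519012451172, 29.522863388061523), 71.41486358642578) 740
shift [ 0.1188 -0.2785 -0.0097] turn [-0.  0. -1.] | world d [0.0493 0.2987 0.0097] t 1.1 F [ 1.6 -0.3  0.4]
```

Converted, -0.225 m / 0.5 = -0.45, -0.18 m / 0.5 = -0.36, -0.7 rad / 3.1416 = -0.2228.

Call:
{"fn": "advance", "kwargs": {"motion": {"plan":[[0.036, -0.09, -0.004, 0, 0, -0.0446], [0.072, -0.18, -0.008, 0, 0, -0.0891], [0.11, -0.27, -0.012, 0, 0, -0.1337], [0.146, -0.36, -0.016, 0, 0, -0.1783], [0.18, -0.45, -0.02, 0, 0, -0.2228]]}}}

```text
clock: 1.6
tcp_pos: [0.4838, -0.1082, 0.4637]
orientation: [-2.797, -1.431, 0.001]
contact_force: [1.1, 0.0, -0.1]
grip_width: 0.055
gripper_force: 0.0
```

```bash
python3 - <<'E'
from h import *
go(.5401,.3777,.3,np.radians(-18.6))
E
```

```text
shift [ 0.427  -0.2387  0.1096] turn [-0.     0.    -0.301] | world d [ 0.0563  0.4859 -0.1097] t 1.6 F [ 1.1  0.  -0.1]
```

Converted, 0.21 m / 0.5 = 0.42, -0.12 m / 0.5 = -0.24, -0.12 rad / 3.1416 = -0.0382.

Call:
{"fn": "advance", "kwargs": {"motion": {"plan":[[0.084, -0.048, 0, 0, 0, -0.0191], [0.168, -0.096, 0, 0, 0, -0.0382], [0.252, -0.144, 0, 0, 0, -0.0573], [0.336, -0.192, 0, 0, 0, -0.0764], [0.42, -0.24, 0, 0, 0, -0.0955]]}}}

```text
clock: 2.1
tcp_pos: [0.5107, 0.1318, 0.4637]
orientation: [2.555, 1.827, -0.001]
contact_force: [0.3, -0.9, 0.1]
grip_width: 0.0551
gripper_force: 0.0
```

```bash
python3 - <<'E'
from h import *
go(.5401,.3777,.1,np.radians(-18.6))
E
```

```text
shift [ 0.2423 -0.0517  0.3096] turn [ 0.     0.    -0.004] | world d [ 0.0294  0.2459 -0.3097] t 2.1 F [ 0.3 -0.9  0.1]
```

Call:
{"fn": "advance", "kwargs": {"motion": {"plan":[[0.08, -0.02, 0.04, 0, 0, 0], [0.16, -0.04, 0.08, 0, 0, 0], [0.24, -0.06, 0.12, 0, 0, 0], [0.32, -0.08, 0.16, 0, 0, 0], [0.4, -0.09, 0.2, 0, 0, 0]]}}}

```text
clock: 2.6
tcp_pos: [0.5329, 0.3357, 0.3627]
orientation: [2.556, 1.826, -0.001]
contact_force: [1.5, -0.9, 0.8]
grip_width: 0.0546
gripper_force: 0.0
```

Call:
{"fn": "advance", "kwargs": {"motion": {"plan":[[0.04, -0.006, 0.09, 0, 0, 0], [0.084, -0.012, 0.18, 0, 0, 0], [0.084, -0.012, 0.26, 0, 0, 0], [0.084, -0.012, 0.34, 0, 0, 0], [0.084, -0.012, 0.34, 0, 0, 0]]}}}

```text
clock: 3.1
tcp_pos: [0.5389, 0.3729, 0.1875]
orientation: [2.556, 1.825, -0.018]
contact_force: [-0.3, 0.2, -0.4]
grip_width: 0.055
gripper_force: 0.0
```

```bash
python3 - <<'E'
from h import *
go(.5401,.3777,.010,np.radians(-18.6))
p,_=grab_frame("wrist");cv2.imwrite("pics/w1.png",p)
E
```

```text
shift [0.0062 0.0003 0.1234] turn [-0.006  0.01  -0.006] | world d [ 0.0012  0.0048 -0.1235] t 3.1 F [-0.3  0.2 -0.4]
```

View pics/w1.png

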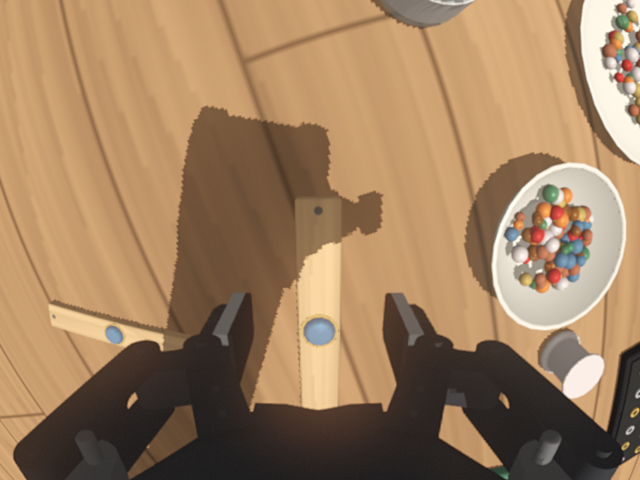

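Wrist view: bar end at (318,200), stone at (319,330), centred between the fingers (pads at about (235,330) and (403,330)). The bowl is clear. I'm descending so the tips stop about 3 mm above the table.

Converted, 0.113 m / 0.5 = 0.226, 0.006 m / 0.5 = 0.012, -0.006 rad / 3.1416 = -0.0019.

Call:
{"fn": "advance", "kwargs": {"motion": {"plan":[[0.012, 0, 0.08, -0.0019, 0.0032, 0], [0.012, 0, 0.16, -0.0019, 0.0032, 0], [0.012, 0, 0.21, -0.0019, 0.0032, 0], [0.012, 0, 0.226, -0.0019, 0.0032, 0], [0.012, 0, 0.226, -0.0019, 0.0032, 0]]}}}

```text
clock: 3.65
tcp_pos: [0.5442, 0.3816, 0.0822]
orientation: [-2.557, -1.824, -0.02]
contact_force: [0.6, 0.2, 0.3]
grip_width: 0.0552
gripper_force: 0.0
```

Call:
{"fn": "advance", "kwargs": {"motion": {"plan":[[0, 0, 0, 0, 0, 0], [0, 0, 0, 0, 0, 0], [0, 0, 0, 0, 0, 0], [0, 0, 0, 0, 0, 0], [0, 0, 0, 0, 0, 0]]}, "aperture": 0.02, "grip_force": 50}}

```text
clock: 4.15
tcp_pos: [0.5433, 0.3841, 0.0849]
orientation: [-2.553, -1.825, -0.025]
contact_force: [-5.2, -0.2, 11.5]
grip_width: 0.0198
gripper_force: 5.5
```

Call:
{"fn": "advance", "kwargs": {"motion": {"plan":[[0, 0, -0.02, 0, 0, 0], [0, 0, -0.08, 0, 0, 0], [0, 0, -0.16, 0, 0, 0], [0, 0, -0.22, 0, 0, 0], [0, 0, -0.22, 0, 0, 0]]}}}

```text
clock: 4.65
tcp_pos: [0.5447, 0.3825, 0.1979]
orientation: [-2.557, -1.824, -0.035]
contact_force: [0.2, -0.4, 0.2]
grip_width: 0.0196
gripper_force: 0.0
```

```bash
python3 - <<'E'
from h import *
go(.5401,.3777,.1,np.radians(-18.6))
p,d=grab_frame("top");cv2.imwrite("pics/t2.png",p);np.save("pics/t2.npy",d)
p,d=grab_frame("side");cv2.imwrite("pics/s2.png",p);np.save("pics/s2.npy",d)
v=plane("side",[[0,0]],0);c=proj("side",[[.52,.30,.1]])[0].astype(int);print(c)
cv2.imwrite("pics/s2c.png",cv2.resize(p[max(c[1]-90,0):c[1]+90,max(c[0]-110,0):c[0]+110],None,fx=3,fy=3,interpolation=cv2.INTER_CUBIC))
E
```

```text
shift [-0.0068 -0.0033  0.0438] turn [ 0.012 -0.019 -0.007] | world d [-0.0046 -0.0048 -0.0439] t 4.65 F [ 0.2 -0.4  0.2]
[219 350]
```

View pics/s2c.png

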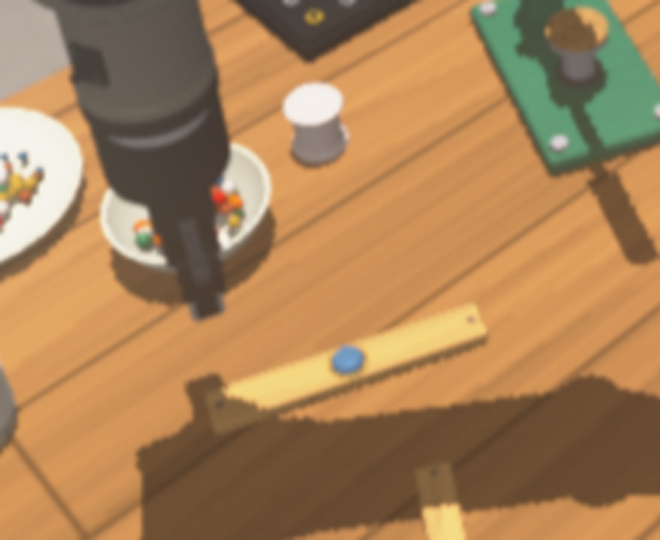

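The side crop shows the hanger still on the table: the fingers closed just above it, because I measured the arm while it was lagging. I'll reopen, re-measure and go lower.

Converted, -0.019 rad / 3.1416 = -0.006.

Call:
{"fn": "advance", "kwargs": {"motion": {"plan":[[0, 0, 0, 0.0038, -0.006, 0], [0, 0, 0, 0.0038, -0.006, 0], [0, 0, 0, 0.0038, -0.006, 0]]}, "aperture": 0.055}}

```text
clock: 5.05
tcp_pos: [0.5422, 0.3802, 0.1898]
orientation: [2.557, 1.825, -0.02]
contact_force: [-0.2, -0.3, -0.1]
grip_width: 0.0549
gripper_force: 0.0
```

```bash
cat >> h.py <<'E'
def bar(p,box=(146,227,231,270)):
    p=p.astype(int);m=(p[...,1]>150)&(p[...,0]<190)&(p[...,0]>70)
    M=np.zeros_like(m);M[box[2]:box[3],box[0]:box[1]]=1;m&=M
    return cv2.morphologyEx(m.astype(np.uint8),cv2.MORPH_OPEN,np.ones((3,3),np.uint8))>0
E
python3 - <<'E'
from h import *
p,d=grab_frame("side");a=cv2.imread("pics/side0.png")
# stone in side image before/after
def st(q):
    h=cv2.cvtColor(q,cv2.COLOR_BGR2HSV);m=(h[...,0]>95)&(h[...,0]<125)&(h[...,1]>90);M=np.zeros_like(m);M[365:395,210:240]=1
    return np.argwhere(m&M)[:,::-1].mean(0)
def en(q):
    m=bar(q,(175,278,355,408));return rect("side",m,.012)
for q in(a,p): print(plane("side",st(q),.016),en(q))
go(.5401,.3777,.020,np.radians(-18.6))
E
```

```text
[[0.5129612  0.30531815 0.016     ]] ((514.0015258789062, 304.5904541015625), (199.54246520996094, 30.600830078125), 71.60698699951172)
[[0.51365959 0.30545161 0.016     ]] ((489.6094055175781, 288.30218505859375), (199.63943481445312, 89.18560028076172), 75.03997039794922)
shift [-0.0019 -0.0003  0.116 ] turn [-0.007  0.01  -0.006] | world d [-0.0021 -0.0026 -0.1159] t 5.1 F [ 0.1 -1.9  0. ]
```

Converted, 0.108 m / 0.5 = 0.216, 0.1 m / 0.5 = 0.2.

Call:
{"fn": "advance", "kwargs": {"motion": {"plan":[[-0.004, 0, 0.08, 0, 0, 0], [-0.004, 0, 0.16, 0, 0, 0], [-0.004, 0, 0.2, 0, 0, 0], [-0.004, 0, 0.216, 0, 0, 0], [-0.004, 0, 0.216, 0, 0, 0]]}}}

```text
clock: 5.6
tcp_pos: [0.5403, 0.3776, 0.0817]
orientation: [2.557, 1.825, -0.02]
contact_force: [0.4, -0.2, 0.3]
grip_width: 0.0546
gripper_force: 0.0
```

Call:
{"fn": "advance", "kwargs": {"motion": {"plan":[[0, 0, 0, 0, 0, 0], [0, 0, 0, 0, 0, 0]]}}}

```text
clock: 5.8
tcp_pos: [0.5416, 0.3786, 0.0845]
orientation: [2.557, 1.825, -0.013]
contact_force: [-0.3, 0.2, 0.6]
grip_width: 0.0551
gripper_force: 0.0
```

```bash
python3 - <<'E'
from h import *
go(.5401,.3777,.020,np.radians(-18.6))
E
```

```text
shift [-0.0013 -0.001   0.0106] turn [-0.005  0.007 -0.006] | world d [-0.0015 -0.0009 -0.0105] t 5.8 F [-0.3  0.2  0.6]
```

Converted, 0.009 m / 0.5 = 0.018, 0.005 m / 0.5 = 0.01.

Call:
{"fn": "advance", "kwargs": {"motion": {"plan":[[0, 0, 0.01, 0, 0, 0], [0, 0, 0.018, 0, 0, 0], [0, 0, 0.018, 0, 0, 0], [0, 0, 0.018, 0, 0, 0]]}}}

```text
clock: 6.2
tcp_pos: [0.5407, 0.3777, 0.0738]
orientation: [2.557, 1.825, -0.017]
contact_force: [0.1, 0.5, -0.1]
grip_width: 0.0547
gripper_force: 0.0
```

Call:
{"fn": "advance", "kwargs": {"motion": {"plan":[[0, 0, 0, 0, 0, 0], [0, 0, 0, 0, 0, 0], [0, 0, 0, 0, 0, 0], [0, 0, 0, 0, 0, 0], [0, 0, 0, 0, 0, 0]]}, "aperture": 0.02, "grip_force": 50}}

```text
clock: 6.7
tcp_pos: [0.541, 0.378, 0.0743]
orientation: [2.557, 1.825, -0.016]
contact_force: [-0.5, -0.8, 3.7]
grip_width: 0.0304
gripper_force: 49.8
```

Converted, -0.083 m / 0.5 = -0.166, -0.08 m / 0.5 = -0.16.

Call:
{"fn": "advance", "kwargs": {"motion": {"plan":[[0, 0, -0.04, 0, 0, 0], [0, 0, -0.1, 0, 0, 0], [0, 0, -0.16, 0, 0, 0], [0, 0, -0.166, 0, 0, 0], [0, 0, -0.166, 0, 0, 0]]}}}

```text
clock: 7.2
tcp_pos: [0.5419, 0.3786, 0.1588]
orientation: [2.557, 1.825, -0.013]
contact_force: [0.3, 0.2, -0.7]
grip_width: 0.0304
gripper_force: 49.6
```

```bash
python3 - <<'E'
from h import *
go(.6928,.1822,.1015,np.radians(-21.2))
p,d=grab_frame("side");c=proj("side",[[.52,.30,.1]])[0].astype(int)
cv2.imwrite("pics/s3c.png",cv2.resize(p[c[1]-80:c[1]+80,c[0]-100:c[0]+100],None,fx=3,fy=3,interpolation=cv2.INTER_CUBIC))
# tilt: heights of bar points in depth
W=cloud("side",d);u=np.array([.319,.948]);Q=W.reshape(-1,3);rel=Q[:,:2]-[.541,.378];s=rel@u;t=rel@[u[1],-u[0]]
for a in(-.17,-.15,-.13,-.05,-.03):
    k=(abs(s-a)<.008)&(abs(t)<.011)&(Q[:,2]>.05)&(Q[:,2]<.12);print(a,k.sum(),np.median(Q[k,2]) if k.any() else 0, np.median(t[k]) if k.any() else 0)
E
```

```text
shift [-0.1366  0.2065  0.0033] turn [-0.004  0.007  0.039] | world d [ 0.1509 -0.1964 -0.0033] t 7.2 F [ 0.3  0.2 -0.7]
-0.17 50 0.09701091885856639 -0.0004000518559671485
-0.15 63 0.0970040018874009 -0.000229515601345879
-0.13 62 0.09695529508593861 -0.0006661552786688995
-0.05 68 0.0971880827583881 -0.0013727451327161647
-0.03 75 0.0974879562125397 -0.0010102589077325447
```

View pics/s3c.png

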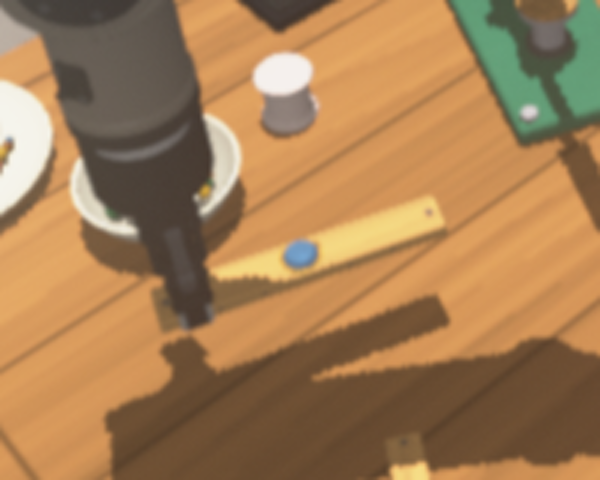

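The crop shows the bar held level: stone at (301,254), free end at (440,215), top face at z = 97 mm along its length. Now to the pre-insertion point.

Converted, 0.194 m / 0.5 = 0.388, 0.158 m / 0.5 = 0.316, 0.036 rad / 3.1416 = 0.0115.

Call:
{"fn": "advance", "kwargs": {"motion": {"plan":[[-0.05, 0.074, 0.002, 0, 0, 0.0025], [-0.1, 0.152, 0.004, 0, 0, 0.0051], [-0.154, 0.234, 0.006, 0, 0, 0.0076], [-0.208, 0.316, 0.006, 0, 0, 0.0095], [-0.256, 0.388, 0.006, 0, 0, 0.0115]]}}}

```text
clock: 7.75
tcp_pos: [0.684, 0.1909, 0.1521]
orientation: [2.59, 1.776, -0.022]
contact_force: [-0.1, 0.1, -0.5]
grip_width: 0.0303
gripper_force: 49.7
```

Call:
{"fn": "advance", "kwargs": {"motion": {"plan":[[-0.008, 0.012, 0, 0, 0, 0], [-0.016, 0.024, 0, 0, 0, 0], [-0.016, 0.024, 0, 0, 0, 0], [-0.016, 0.024, 0, 0, 0, 0]]}}}

```text
clock: 8.15
tcp_pos: [0.6904, 0.1844, 0.1535]
orientation: [-2.586, -1.782, 0.018]
contact_force: [0.3, 1.6, -0.7]
grip_width: 0.0306
gripper_force: 49.7
```

```bash
cat >> h.py <<'E'
A=np.array([.6177,-.0118]);YP=np.array([.361,.9325])
def barpos(cam="side"):
    "bar stone / axis position relative to press from depth"
    p,d=grab_frame(cam);W=cloud(cam,d);h=cv2.cvtColor(p,cv2.COLOR_BGR2HSV)
    s=(W[...,:2]-A)@YP;t=(W[...,:2]-A)@np.array([YP[1],-YP[0]])
    k=(W[...,2]>.06)&(W[...,2]<.12)&(abs(t)<.06)&(s>-.12)&(s<.3)
    b=k&(h[...,0]>95)&(h[...,0]<125)&(h[...,1]>90)
    uv=np.argwhere(b)[:,::-1]
    print("stone px",uv.mean(0) if len(uv) else None,len(uv))
    w=k&(h[...,0]>12)&(h[...,0]<32)&(h[...,1]>80)&(h[...,2]>120)
    if w.sum()>20:
        P=np.c_[s[w],t[w],W[w][:,2]];f=np.polyfit(P[:,0],P[:,1],1);g=np.polyfit(P[:,0],P[:,2],1)
        print("wood s",P[:,0].min(),P[:,0].max(),"t fit",f,"z fit",g,w.sum())
    return uv.mean(0) if len(uv) else None,p,d
E
python3 - <<'E'
from h import *
for c in("side","top"):
    uv,p,d=barpos(c)
    X=plane(c,uv,.0817+.016)[0];print(c,X,"s,t",(X[:2]-A)@YP,(X[:2]-A)@[YP[1],-YP[0]])
g=A+.078*YP;go(*g,.0985,np.radians(-21.2))
E
```

```text
stone px [250.24 277.  ] 25
wood s -0.024344243796985267 0.23196683751139052 t fit [-0.03180548 -0.00555219] z fit [0.05765154 0.08241499] 853
side [0.65696896 0.11525961 0.0977    ] s,t 0.1326591812880638 -0.009250211003725174
stone px None 0
wood s -0.02521241993142834 0.08856399644257637 t fit [ 0.07498838 -0.00182866] z fit [0.2678001  0.07575377] 220Traceback (most recent call last):
  File "<stdin>", line 4, in <module>
  File "h.py", line 13, in plane
    d=(np.c_[np.atleast_2d(uv),np.ones(len(np.atleast_2d(uv)))]@np.linalg.inv(K).T)@c["R"]
       ~~~~~~~~~~~~~~~~~~~~~~~~~~~~~~~~~~~~~~~~~~~~~~~~~~~~~~~~^~~~~~~~~~~~~~~~~~~
ValueError: matmul: Input operand 1 has a mismatch in its core dimension 0, with gufunc signature (n?,k),(k,m?)->(n?,m?) (size 3 is different from 2)
```

```bash
cat >> h.py <<'E'
def st(X): X=np.atleast_2d(X)[:,:2]-A; return np.c_[X@YP,X@[YP[1],-YP[0]]]
E
python3 - <<'E'
from h import *
p,d=grab_frame("side");W=cloud("side",d);q=st(W.reshape(-1,3)).reshape(480,640,2);h=cv2.cvtColor(p,cv2.COLOR_BGR2HSV)
w=(W[...,2]>.085)&(W[...,2]<.105)&(abs(q[...,1])<.05)&(q[...,0]>0)&(q[...,0]<.19)
for a in np.arange(.02,.19,.02):
    k=w&(abs(q[...,0]-a)<.006)
    if k.any(): print(a.round(2),k.sum(),"t",q[k][:,1].min().round(4),q[k][:,1].max().round(4),"z",np.median(W[k][:,2]).round(4),h[k].mean(0).round())
p0=cv2.imread("pics/side0.png");d0=np.load("pics/side0.npy");W0=cloud("side",d0);q0=st(W0.reshape(-1,3)).reshape(480,640,2)
k=(abs(W0[...,2]-.07)<.006)&(np.abs(q0).max(-1)<.035);uv=np.argwhere(k)[:,::-1]
print("anvil",k.sum(),q0[k].min(0),q0[k].max(0),cv2.minEnclosingCircle((q0[k]*1000).astype(np.float32)))
b=w&(h[...,0]>95)&(h[...,0]<125)&(h[...,1]>80);print("stone",np.c_[q[b],W[b][:,2]].round(3).mean(0),q[b].min(0),q[b].max(0))
o=r.get_obs();print(o["tcp_pos"],st(o["tcp_pos"]))
E
```

```text
0.04 51 t -0.023 0.0124 z 0.0918 [ 18. 125. 217.]
0.06 51 t -0.0228 0.0125 z 0.0917 [ 20. 124. 221.]
0.08 53 t -0.023 0.0133 z 0.092 [ 20. 124. 220.]
0.1 55 t -0.022 0.0129 z 0.0922 [ 20. 128. 225.]
0.12 51 t -0.0231 0.0104 z 0.0926 [ 26. 112. 200.]
0.14 59 t -0.0217 0.0135 z 0.0936 [ 47. 101. 185.]
0.16 60 t -0.0227 0.0111 z 0.0922 [ 20. 127. 222.]
0.18 58 t -0.0222 0.01 z 0.0928 [ 18. 128. 208.]
anvil 269 [-0.02479405 -0.02852182] [0.02729669 0.02796351] ((1.732508897781372, -0.15000052750110626), 28.4001407623291)
stone [ 0.13274074 -0.00896296  0.09759259] [ 0.12554829 -0.01570467] [ 0.14104104 -0.00080806]
[0.69076618 0.18423558 0.15398256] [[ 0.20918007 -0.00263463]]
```

Converted, -0.131 m / 0.5 = -0.262, -0.03 m / 0.5 = -0.06.

Call:
{"fn": "advance", "kwargs": {"motion": {"plan":[[-0.06, 0.002, 0, 0, 0, 0], [-0.12, 0.004, 0, 0, 0, 0], [-0.18, 0.007, 0, 0, 0, 0], [-0.23, 0.007, 0, 0, 0, 0], [-0.262, 0.007, 0, 0, 0, 0]]}}}

```text
clock: 8.8
tcp_pos: [0.6472, 0.0572, 0.1552]
orientation: [2.589, 1.777, -0.018]
contact_force: [0.1, -0.1, -1.1]
grip_width: 0.0304
gripper_force: 49.7
```

Call:
{"fn": "advance", "kwargs": {"motion": {"plan":[[0, 0, 0, 0, 0, 0], [0, 0, 0, 0, 0, 0], [0, 0, 0, 0, 0, 0]]}}}

```text
clock: 9.1
tcp_pos: [0.6482, 0.0613, 0.1554]
orientation: [-2.587, -1.782, 0.014]
contact_force: [0.3, -0.1, -0.9]
grip_width: 0.0304
gripper_force: 49.7
```

```bash
python3 - <<'E'
from h import *
o=r.get_obs();print(o["tcp_pos"],st(o["tcp_pos"]))
p,d=grab_frame("side");W=cloud("side",d);q=st(W.reshape(-1,3)).reshape(480,640,2);h=cv2.cvtColor(p,cv2.COLOR_BGR2HSV)
w=(W[...,2]>.088)&(W[...,2]<.0975)&(abs(q[...,1])<.05)
for a in np.arange(-.1,.06,.02):
    k=w&(abs(q[...,0]-a)<.006)
    if k.any(): print(a.round(2),k.sum(),"t",q[k][:,1].min().round(4),q[k][:,1].max().round(4),"z",np.median(W[k][:,2]).round(4),h[k].mean(0).round())
b=(W[...,2]>.085)&(W[...,2]<.105)&(np.abs(q).max(-1)<.04)&(h[...,0]>95)&(h[...,0]<125)&(h[...,1]>60);print("stone",b.sum(),q[b].min(0),q[b].max(0),q[b].mean(0))
c=p[225:300,255:345];cv2.imwrite("pics/s4.png",cv2.resize(c,None,fx=8,fy=8,interpolation=cv2.INTER_CUBIC)[:600,:720])
E
```

```text
[0.64824322 0.06129214 0.15540878] [[0.07918453 0.00209529]]
-0.1 12 t -0.0128 0.0156 z 0.0942 [ 17. 134. 225.]
-0.08 47 t -0.0181 0.0138 z 0.0932 [ 19. 130. 221.]
-0.06 47 t -0.0174 0.0173 z 0.0936 [ 19. 130. 226.]
-0.04 42 t -0.0181 0.0168 z 0.0939 [ 19. 130. 229.]
-0.02 43 t -0.0187 0.0166 z 0.0937 [ 19. 126. 221.]
0.0 23 t -0.019 0.0082 z 0.0951 [ 36.  86. 108.]
0.02 49 t -0.0205 0.0158 z 0.0938 [ 17. 125. 144.]
0.04 44 t -0.0171 0.0156 z 0.0941 [ 19. 128. 219.]
stone 7 [ 0.0015007  -0.01148122] [ 0.00804212 -0.00187945] [ 0.0052172  -0.00610401]
```

View pics/s4.png

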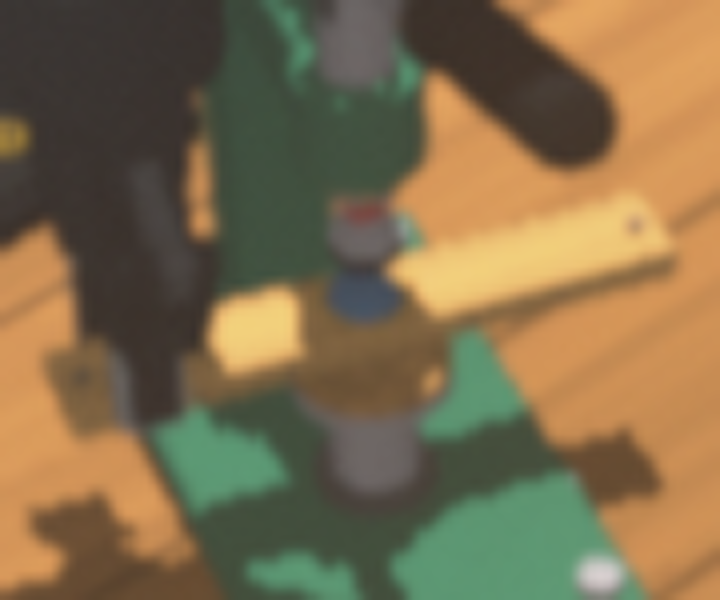

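The crop shows the stone (366,295) right under the foot (366,235), and the bar running across the anvil. It's centred within about 1–2 mm, so I'm lowering it.

Converted, 0.009 m / 0.5 = 0.018, 0.007 m / 0.5 = 0.014.

Call:
{"fn": "advance", "kwargs": {"motion": {"plan":[[0, 0, 0.008, 0, 0, 0], [0, 0, 0.014, 0, 0, 0], [0, 0, 0.018, 0, 0, 0], [0, 0, 0.018, 0, 0, 0]]}}}

```text
clock: 9.55
tcp_pos: [0.6476, 0.0589, 0.1455]
orientation: [2.589, 1.779, -0.018]
contact_force: [0.2, 0.7, 0.2]
grip_width: 0.0303
gripper_force: 49.7
```

Call:
{"fn": "advance", "kwargs": {"motion": {"plan":[[0, 0, 0.002, 0, 0, 0], [0, 0, 0.003, 0, 0, 0], [0, 0, 0.003, 0, 0, 0]]}}}

```text
clock: 9.85
tcp_pos: [0.6479, 0.0588, 0.1446]
orientation: [2.589, 1.778, -0.017]
contact_force: [-0.3, -0.3, -0.6]
grip_width: 0.0311
gripper_force: 49.7
```

```bash
python3 - <<'E'
from h import *
o=r.get_obs();print(o["tcp_pos"],st(o["tcp_pos"]),o["contact_force"],o["moment"])
E
```

```text
[0.64788321 0.0587512  0.14462355] [[0.07668513 0.00267686]] [-0.31376874 -0.28776733 -0.55845411] [0.03012033 0.01771592 0.02924112]
```

Converted, 0.001 m / 0.5 = 0.002.

Call:
{"fn": "advance", "kwargs": {"motion": {"plan":[[0, 0, 0.002, 0, 0, 0], [0, 0, 0.002, 0, 0, 0], [0, 0, 0.002, 0, 0, 0]]}}}

```text
clock: 10.15
tcp_pos: [0.648, 0.0588, 0.1439]
orientation: [2.589, 1.778, -0.017]
contact_force: [0.3, -0.4, 2.2]
grip_width: 0.0302
gripper_force: 50.0
```

```bash
python3 - <<'E'
from h import *
o=r.get_obs();print(o["tcp_pos"],o["contact_force"],o["moment"])
p,d=grab_frame("side");W=cloud("side",d);q=st(W.reshape(-1,3)).reshape(480,640,2)
w=(W[...,2]>.076)&(W[...,2]<.088)&(abs(q[...,1])<.05)
for a in np.arange(-.1,.06,.02):
    k=w&(abs(q[...,0]-a)<.006)
    if k.any(): print(a.round(2),k.sum(),"t",q[k][:,1].min().round(4),q[k][:,1].max().round(4),"z",np.median(W[k][:,2]).round(4))
E
```

```text
[0.64795421 0.05883225 0.14393212] [ 0.32709132 -0.36761821  2.1853433 ] [-0.08896502  0.17285836 -0.04347023]
-0.1 21 t -0.0159 0.0125 z 0.0838
-0.08 47 t -0.0191 0.0201 z 0.0838
-0.06 54 t -0.0171 0.0162 z 0.0832
-0.04 49 t -0.0183 0.0194 z 0.0834
-0.02 48 t -0.0182 0.016 z 0.0829
0.0 28 t -0.0189 0.0179 z 0.083
0.02 50 t -0.0161 0.0176 z 0.0826
0.04 51 t -0.0182 0.017 z 0.0827
```

Call:
{"fn": "advance", "kwargs": {"motion": {"plan":[[0, 0, 0, 0, 0, 0], [0, 0, 0, 0, 0, 0], [0, 0, 0, 0, 0, 0], [0, 0, 0, 0, 0, 0]]}, "aperture": 0.05}}

```text
clock: 10.6
tcp_pos: [0.6478, 0.0588, 0.1435]
orientation: [2.589, 1.779, -0.017]
contact_force: [-0.1, -0.5, -0.3]
grip_width: 0.0498
gripper_force: 0.0
```

Call:
{"fn": "advance", "kwargs": {"motion": {"plan":[[0, 0, -0.04, 0, 0, 0], [0, 0, -0.1, 0, 0, 0], [0, 0, -0.2, 0, 0, 0], [0, 0, -0.3, 0, 0, 0], [0, 0, -0.38, 0, 0, 0]]}}}

```text
clock: 11.1
tcp_pos: [0.6497, 0.0604, 0.3367]
orientation: [2.588, 1.778, -0.014]
contact_force: [-0.1, -0.3, 0.4]
grip_width: 0.0501
gripper_force: 0.0
```

```bash
python3 - <<'E'
from h import *
o=r.get_obs();print(o["tcp_pos"],o["contact_force"])
p,d=grab_frame("side");W=cloud("side",d);q=st(W.reshape(-1,3)).reshape(480,640,2)
w=(W[...,2]>.076)&(W[...,2]<.088)&(abs(q[...,1])<.05)
for a in np.arange(-.1,.12,.02):
    k=w&(abs(q[...,0]-a)<.006)
    if k.any(): print(a.round(2),k.sum(),"t",q[k][:,1].min().round(4),q[k][:,1].max().round(4),"z",np.median(W[k][:,2]).round(4))
print(q[w][:,0].min(),q[w][:,0].max())
c=p[225:300,255:345];cv2.imwrite("pics/s5.png",cv2.resize(c,None,fx=6,fy=6,interpolation=cv2.INTER_CUBIC))
# lever grip in side depth
k=(W[...,2]>.24)&(W[...,2]<.31)&(abs(q[...,0])<.03)&(q[...,1]<-.07)&(q[...,1]>-.19)&(cv2.cvtColor(p,cv2.COLOR_BGR2GRAY)<70)
print("grip s",q[k][:,0].min(),q[k][:,0].max(),"x",q[k][:,1].min(),q[k][:,1].max(),k.sum())
g=A+np.array([.9325,-.361])*-.126;print(g);go(*g,.36,np.radians(68.8))
E
```

```text
[0.64967503 0.06039233 0.33671015] [-0.07232846 -0.29128498  0.39655325]
-0.1 20 t -0.0155 0.0158 z 0.0836
-0.08 48 t -0.0178 0.0149 z 0.0827
-0.06 41 t -0.0187 0.0185 z 0.0839
-0.04 49 t -0.0172 0.018 z 0.0823
-0.02 45 t -0.0197 0.015 z 0.0837
0.0 29 t -0.0187 0.0143 z 0.0831
0.02 49 t -0.019 0.0176 z 0.0826
0.04 52 t -0.0175 0.0183 z 0.0827
0.06 50 t -0.0168 0.0167 z 0.083
0.08 54 t -0.0173 0.0178 z 0.0828
0.1 27 t -0.0162 0.0185 z 0.0823
-0.6700805270255151 0.09949163185592215
grip s -0.008120003217849317 0.014446996476017441 x -0.17185130902173856 -0.07700170762989247 285
[0.500205 0.033686]
shift [-0.0805 -0.1313 -0.0705] turn [ 1.000e-03  6.000e-03 -1.568e+00] | world d [-0.1517 -0.0277  0.0702] t 11.15 F [2.  0.2 5.5]
```

View pics/s5.png

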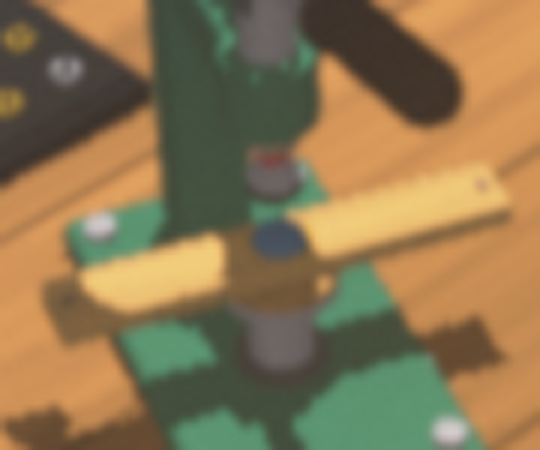

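The crop shows the hanger flat on the anvil and released, the stone at (279,240) under the foot at (272,175). Now raise, turn and go to the handle.

The manual's scale: shifts go in shares of 0.5 m and turns go in shares of 180 degrees. Converting my numbers, -0.09 m / 0.5 = -0.18, -0.08 m / 0.5 = -0.16, -0.46 rad / 3.1416 = -0.1464.

Call:
{"fn": "advance", "kwargs": {"motion": {"plan":[[0, 0, -0.06, 0, 0, -0.0159], [0, 0, -0.14, 0, 0, -0.0573], [-0.02, -0.04, -0.18, 0, 0, -0.1019], [-0.06, -0.1, -0.18, 0, 0, -0.1464], [-0.1, -0.16, -0.18, 0, 0, -0.191]]}, "aperture": 0.06}}

```text
clock: 11.65
tcp_pos: [0.5568, 0.043, 0.4247]
orientation: [-1.939, -2.469, 0.015]
contact_force: [0.1, -1.6, 0.0]
grip_width: 0.0601
gripper_force: 0.0
```

Call:
{"fn": "advance", "kwargs": {"motion": {"plan":[[0, 0, 0, 0, 0, -0.0446], [0, 0, 0, 0, 0, -0.0891], [0, 0, 0, 0, 0, -0.1337], [0, 0, 0, 0, 0, -0.1783], [0, 0, 0, 0, 0, -0.2228]]}}}

```text
clock: 12.15
tcp_pos: [0.5575, 0.0426, 0.4242]
orientation: [-0.974, -2.98, 0.014]
contact_force: [0.9, -0.1, 0.4]
grip_width: 0.06
gripper_force: 0.0
```

Call:
{"fn": "advance", "kwargs": {"motion": {"plan":[[0, 0, 0, 0, 0, -0.0446], [0, 0, 0, 0, 0, -0.0828], [0, 0, 0, 0, 0, -0.0828]]}}}

```text
clock: 12.45
tcp_pos: [0.5575, 0.0426, 0.4241]
orientation: [-0.587, -3.078, 0.012]
contact_force: [-0.1, 0.7, 0.3]
grip_width: 0.0598
gripper_force: 0.0
```

```bash
python3 - <<'E'
from h import *
go(.500,.0337,.269,np.radians(68.8))
E
```

```text
shift [ 0.0496 -0.0285  0.1017] turn [-0.009 -0.006 -0.007] | world d [-0.0575 -0.0089 -0.1011] t 12.45 F [-0.1  0.7  0.3]
```

Converted, 0.1 m / 0.5 = 0.2, 0.085 m / 0.5 = 0.17, -0.009 rad / 3.1416 = -0.0029.

Call:
{"fn": "advance", "kwargs": {"motion": {"plan":[[0.05, -0.028, 0, -0.0029, -0.0019, 0], [0.1, -0.057, 0.02, -0.0029, -0.0019, 0], [0.1, -0.057, 0.1, -0.0029, -0.0019, 0], [0.1, -0.057, 0.17, -0.0029, -0.0019, 0], [0.1, -0.057, 0.2, -0.0029, -0.0019, 0]]}}}

```text
clock: 12.95
tcp_pos: [0.4982, 0.0332, 0.3224]
orientation: [-0.594, -3.082, 0.003]
contact_force: [0.4, -0.1, -0.0]
grip_width: 0.0601
gripper_force: 0.0
```

Call:
{"fn": "advance", "kwargs": {"motion": {"plan":[[0, 0, 0, 0, 0, 0], [0, 0, 0, 0, 0, 0], [0, 0, 0, 0, 0, 0], [0, 0, 0, 0, 0, 0], [0, 0, 0, 0, 0, 0]]}, "aperture": 0.015, "grip_force": 25}}

```text
clock: 13.45
tcp_pos: [0.5007, 0.0349, 0.3264]
orientation: [0.589, 3.083, 0.002]
contact_force: [0.9, 4.1, 3.0]
grip_width: 0.0252
gripper_force: 27.2
```

```bash
python3 - <<'E'
from h import *
go(.500,.0337,.269,np.radians(68.8)); o=r.get_obs();print(st(o["tcp_pos"]),o["tcp_pos"])
E
```

```text
shift [ 0.0002 -0.0013  0.0034] turn [ 0.002  0.003 -0.007] | world d [-0.0007 -0.0012 -0.0034] t 13.45 F [0.9 4.1 3. ]
[[ 0.00126242 -0.12594936]] [0.5006936  0.03485065 0.32641755]
```

Converted, 0.081 m / 0.5 = 0.162, 0.075 m / 0.5 = 0.15.

Call:
{"fn": "advance", "kwargs": {"motion": {"plan":[[0.01, 0, 0.04, 0, 0, 0], [0.016, 0, 0.08, 0, 0, 0], [0.018, 0, 0.12, 0, 0, 0], [0.017, 0, 0.15, 0, 0, 0], [0.016, 0, 0.162, 0, 0, 0]]}}}

```text
clock: 13.95
tcp_pos: [0.4928, 0.0379, 0.2438]
orientation: [0.588, 3.085, 0.002]
contact_force: [-2.2, 3.6, 6.7]
grip_width: 0.0253
gripper_force: 28.1
```

Call:
{"fn": "advance", "kwargs": {"motion": {"plan":[[0, 0, 0, 0, 0, 0], [0, 0, 0, 0, 0, 0], [0, 0, 0, 0, 0, 0]]}}}

```text
clock: 14.25
tcp_pos: [0.4927, 0.038, 0.2448]
orientation: [0.588, 3.085, 0.001]
contact_force: [-1.8, 5.2, 6.8]
grip_width: 0.0249
gripper_force: 28.1
```

```bash
cat >> h.py <<'E'
def foot(save=None):
    o=r.get_obs();X=st(o["tcp_pos"])[0];z=o["tcp_pos"][2]-.054
    print("tcp st",X.round(4),"grasp z",z.round(4),"lever from z",(.3-np.arcsin((z-.208)/.205)).round(3),"F",o["contact_force"].round(1),"t",o["clock"])
    p,d=grab_frame("side")
    if save: cv2.imwrite(save,cv2.resize(p[235:285,270:330],None,fx=10,fy=10,interpolation=cv2.INTER_CUBIC))
    h=cv2.cvtColor(p,cv2.COLOR_BGR2HSV);w=h[242:282,294:306]
    for i,row in enumerate(p[242:276,298:303].mean(1).round().astype(int)): print(242+i,row,end=" | ")
    print()
E
python3 - <<'E'
from h import *
foot("pics/f1.png")
E
```

```text
tcp st [ 0.0013 -0.1345] grasp z 0.1908 lever from z 0.384 F [-1.8  5.2  6.8] t 14.25
242 [64 68 73] | 243 [62 66 71] | 244 [62 66 71] | 245 [60 64 69] | 246 [58 62 68] | 247 [56 61 66] | 248 [55 59 66] | 249 [53 57 65] | 250 [52 56 63] | 251 [49 53 61] | 252 [47 51 59] | 253 [47 52 60] | 254 [48 53 61] | 255 [52 57 65] | 256 [58 62 70] | 257 [64 68 75] | 258 [69 72 82] | 259 [72 75 91] | 260 [80 83 97] | 261 [ 90  92 100] | 262 [ 94  96 102] | 263 [ 93  95 101] | 264 [81 84 90] | 265 [68 70 75] | 266 [73 71 71] | 267 [77 81 84] | 268 [ 68  88 104] | 269 [ 63  94 118] | 270 [ 62  95 122] | 271 [ 62  94 121] | 272 [ 59  90 116] | 273 [ 57  85 110] | 274 [ 56  83 108] | 275 [ 58  85 111] |
```

Converted, 0.009 m / 0.5 = 0.018, 0.008 m / 0.5 = 0.016.

Call:
{"fn": "advance", "kwargs": {"motion": {"plan":[[-0.001, 0, 0.008, 0, 0, 0], [-0.002, 0, 0.016, 0, 0, 0], [-0.002, 0, 0.018, 0, 0, 0], [-0.002, 0, 0.018, 0, 0, 0]]}}}

```text
clock: 14.7
tcp_pos: [0.4938, 0.0376, 0.236]
orientation: [0.588, 3.085, 0.001]
contact_force: [-2.9, 4.5, 8.4]
grip_width: 0.0251
gripper_force: 28.5
```

Call:
{"fn": "advance", "kwargs": {"motion": {"plan":[[0, 0, 0, 0, 0, 0], [0, 0, 0, 0, 0, 0]]}}}

```text
clock: 14.9
tcp_pos: [0.4938, 0.0376, 0.2361]
orientation: [0.588, 3.085, 0.001]
contact_force: [-2.9, 4.7, 7.8]
grip_width: 0.025
gripper_force: 28.5
```

```bash
python3 - <<'E'
from h import *
foot("pics/f2.png")
def red(n):
    return None
a=cv2.imread("pics/f1.png");b=cv2.imread("pics/f2.png");c=cv2.imread("pics/side0.png")[235:285,270:330];c=cv2.resize(c,None,fx=10,fy=10,interpolation=cv2.INTER_CUBIC)
for q in(c,a,b):
    e=q[...,2].astype(int)-q[...,1];e=e[60:320,230:380];print("red>14:",(e>14).sum(),e.max())
im=np.hstack([x[60:360,200:400] for x in(c,a,b)]);cv2.imwrite("pics/cmp.png",im)
E
```

```text
tcp st [ 0.0013 -0.1334] grasp z 0.1821 lever from z 0.427 F [-2.9  4.7  7.8] t 14.9
242 [63 67 70] | 243 [65 68 73] | 244 [65 68 74] | 245 [65 68 73] | 246 [63 66 72] | 247 [61 66 71] | 248 [60 64 70] | 249 [59 63 69] | 250 [58 61 68] | 251 [57 61 68] | 252 [54 59 66] | 253 [51 56 64] | 254 [48 53 61] | 255 [46 52 60] | 256 [46 51 60] | 257 [48 53 61] | 258 [52 57 65] | 259 [57 62 70] | 260 [64 68 76] | 261 [71 75 81] | 262 [79 82 88] | 263 [84 87 93] | 264 [77 80 87] | 265 [67 69 74] | 266 [73 71 71] | 267 [76 80 84] | 268 [ 68  88 104] | 269 [ 62  94 118] | 270 [ 62  95 122] | 271 [ 62  94 120] | 272 [ 60  91 116] | 273 [ 57  85 110] | 274 [ 56  83 108] | 275 [ 57  85 110] | 
red>14: 9395 58
red>14: 4235 53
red>14: 2993 49
```

View pics/cmp.png

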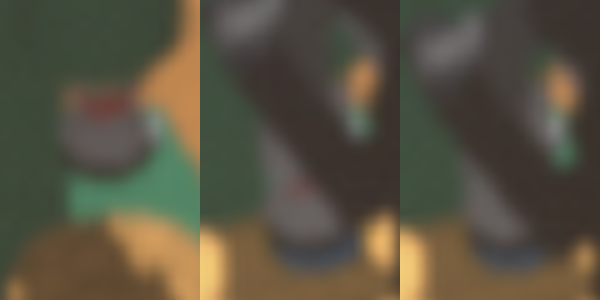

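The three panels show the band visible at the start (105,103), a trace left at (300,187), then gone. From this camera angle the ram's lip hides the last 4 mm or so. Handle travel puts the lever at about 0.445 and the tangential force at about 8.5 N, so roughly 3 mm more is needed.

Converted, 0.003 m / 0.5 = 0.006, 0.0015 m / 0.5 = 0.003.

Call:
{"fn": "advance", "kwargs": {"motion": {"plan":[[0.001, 0, 0.003, 0, 0, 0], [0.002, 0, 0.006, 0, 0, 0], [0.002, 0, 0.006, 0, 0, 0], [0.002, 0, 0.006, 0, 0, 0], [0.002, 0, 0.006, 0, 0, 0]]}}}

```text
clock: 15.45
tcp_pos: [0.4939, 0.0375, 0.2336]
orientation: [0.589, 3.082, 0.001]
contact_force: [0.1, 2.8, 9.1]
grip_width: 0.0246
gripper_force: 28.7
```

```bash
python3 - <<'E'
from h import *
F=[];Z=[];X=[]
for i in range(6):
    if i: p,d=grab_frame("side")
    o=r.get_obs();F.append(o["contact_force"]);Z.append(o["tcp_pos"][2]);X.append(st(o["tcp_pos"])[0])
F=np.array(F);f=F.mean(0);print(f,np.mean(Z),np.mean(X,0))
sa=(.0606-(.3264-np.mean(Z)))/.205;a=np.arcsin(sa);ft=f[0]*.9325-f[1]*.361
print("theta",.3-a,"tangential",-ft*np.sin(-a)+f[2]*np.cos(a))
W=cloud("side",d);q=st(W.reshape(-1,3)).reshape(480,640,2)
# silver handle bar: height vs press x
h=cv2.cvtColor(p,cv2.COLOR_BGR2HSV)
k=(abs(q[...,0])<.012)&(q[...,1]<.06)&(q[...,1]>-.07)&(W[...,2]>.17)&(W[...,2]<.26)
for x in np.arange(-.06,.06,.02):
    kk=k&(abs(q[...,1]-x)<.006)
    if kk.any(): print(x.round(2),kk.sum(),np.percentile(W[kk][:,2],[50,90]).round(4))
w=(W[...,2]>.076)&(W[...,2]<.088)&(abs(q[...,1])<.05)
for s in(-.08,-.05,.05,.08):
    kk=w&(abs(q[...,0]-s)<.008);print(s,kk.sum(),q[kk][:,1].min().round(4),q[kk][:,1].max().round(4),np.median(W[kk][:,2]).round(4))
E
```

```text
[-0.08361459  2.85503716  9.27836941] 0.23358933127339773 [ 0.00129732 -0.13326028]
theta 0.4577790299981253 tangential 9.33731504232558
-0.06 1 [0.1874 0.1874]
-0.02 35 [0.1973 0.2055]
0.0 32 [0.2066 0.2112]
0.02 25 [0.2088 0.2111]
0.04 37 [0.2085 0.2142]
-0.08 8 -0.0187 -0.0127 0.0794
-0.05 4 -0.0132 0.0127 0.0845
0.05 68 -0.0166 0.0207 0.0833
0.08 66 -0.0192 0.0169 0.0835
```

```bash
python3 -c "
from bench import r
print(r.hand_in())"
```

```text
the job is handed in; nothing more can be done
None
```

I laid the hanger flat across the anvil, stone centred under the foot to within about 2 mm, let go of it, and handed in while holding the handle at about 0.458 rad with 9.3 N; the camera couldn't see the last 4 mm or so of the red band, so "just gone" rests on handle travel and force.

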